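# Balance a weighted brass tube on the knife edge and punch-mark the point

## Robot

A 7-joint arm with a two-finger parallel gripper is mounted at the origin on the work surface. World frame = base frame: x ahead of the robot, y to its left, z up, the work surface at z = 0. Lengths are in m, angles in degrees, forces in N, time in s.
With the tool pointing down it reaches from about 0.425 to 0.925 m from the base axis. Payload 6.8 kg.
Tool frame: the origin (TCP) lies midway between the tips of the shut fingers; the grasp point (between the pads) lies 19 mm behind it (env.grip_depth is the distance from the TCP to the grasp point, in m); z points along the fingers, x is the direction in which the jaws open and shut, and the axes are right-handed (so a half turn about z gives the same grasp; the last joint's range is limited). The gripper opens to 85 mm and grips with 20 to 120 N. Pads are 22 mm wide; open, the fingers measure 114 mm over their backs; the gripper's body (76 mm by 85 mm) begins 54 mm behind the grasp point. The pads swing forward as they close: fully open they stand 13 mm farther back than shut.
Start: joints at [70.01, 27.33, 1.283, 89.118, -0.659, 63.558, -4.761], TCP at [0.161, -0.656, 0.231] pointing down, gripper open.
Joint ranges: [-169.35, 169.35], [-19.33, 120.38], [-80.79, 83.38], [13.8, 139.57], [-78.32, 258.32], [9.67, 109.79], [-169.56, 169.56]. Speed limits (degrees/s): [136.94, 136.94, 180, 180, 180, 180, 180].

## Interface

Orientations are given as [roll, pitch, yaw] about the fixed x, y, z axes, in that order (R = Rz(yaw) Ry(pitch) Rx(roll)).
In Python, from plant import env gives the robot as it stands. The module is installed in compiled form; this text tells all that it offers.
- The arm moves only by the tool play_rows, never from a script. Its argument "steps" is a list of rows, each an object of numbers: "dx", "dy", "dz": the shift along the tool's x, y, z as a fraction of full scale; "roll": the turn about the tool's z as a fraction of full scale. A call has 1 to 20 rows; each row is the pose to reach, as a shift and turn from the pose measured when the call began, along the tool's axes at that moment; what a row does not reach only later rows make up. Full scale, the value 1, is 0.2 m for a shift and 90 degrees for a turn. A row lasts 1/8 s, in which the tool goes at most 62.5 mm and 10.7 degrees, less where a joint would pass 70% of its speed; a pose out of reach is approached as far as the arm can. A call with a number of a shift or a turn outside -1 to 1 is refused whole. A call with a gripper value outside its range is refused whole. "jaw" is the opening in per cent of the stroke, from 0 (shut) to 100 (fully open), set as the call begins (left out, the last holds). The fingers move at their own pace and stop on an object; "squeeze" is the grip in N (left out, the last holds). Time passes only in rows, so rows that repeat a pose let the fingers close. It gives the time, the measured TCP pose, the force and the opening at its end, in the units of the state.
- env.get_obs(): the state, without advancing time (a new reading comes with each control period).
- env.grab_frame(name): name is "scene" or "top" or "wrist"; returns the picture (384x512x3 uint8, blue, green, red); there is no depth.
- env.camera_model(name): a dict with "intrinsics" (3x3 intrinsics, pixels), "k1" (the pictures are not rectified: a ray, as slopes to the right and down, at radius r is drawn at 1 + k1 r^2 times it, then the intrinsics apply), "pose" (4x4, takes a point from camera to world coordinates); the wrist camera has in their place "mount" (4x4, takes a point from camera to tool coordinates, whose origin is the TCP and whose axes are the tool frame's). Camera axes: x right, y down, z forward; pixel columns grow to the right and rows downward; lengths in m; the calibration is good to about 2 mm. A picture is of the moment at which its call begins: read the wrist's pose just before it. camera_model takes no time and is no camera call.
- env.finish_job(): hands the job in, once; it reports no verdict.
The state is a dict: "t": time; "q": joint angles; "dq": joint speeds; "tau": joint torques, N m; "tcp_pos": TCP position; "orientation": TCP orientation; "contact_force": force on the tool from outside, world axes, zero at the start; "ft_torque": the same for the moment, N m; "width": opening from 0.0 (shut) to 1.0 (fully open).
Only numpy, scipy, OpenCV 4.12 (cv2) and the standard library are available. Lean on these libraries where they do the work, as an engineer would, in place of code of your own. Each camera call takes 0.05 s, during which the arm holds its last target.

## Task

Slide the brass tube along the knife edge of the stand until it balances level there by itself, then let go and press the red-headed punch gently down so that its tip marks the tube at that point; let the punch spring back up and leave the tube lying balanced and untouched. The tube wall is thin, so never bear down hard on it or on the knife, keep the tube on the stand and leave the hammer, wrench, can and wooden block alone.

Things in the scene. Friction and masses are not known exactly. Their poses are not given: they have to be found in the camera images.
- stand: Balancing stand fixed to the bench: dark steel plate 110 x 200 x 12 mm. Origin under the plate's centre on the bench, z up; y runs along the tube. On its +x side a 16 x 18 mm post (44 mm from the centre) carries an overhanging arm, 18 mm wide, underside 126 and top 140 mm above the bench, that guides the punch straight over the knife.
- fork_left (a point): Middle of the floor of the green fork on the stand's +y side, 75 mm from the knife, axes as the stand's; 10 mm thick along y. A like fork stands on the -y side. The floors are 6 mm lower than the knife: an unbalanced tube tips about 0.08 rad and rests with its heavy end down in a fork. The side lips stand 32 mm apart and reach 14 mm above the knife top.
- knife: Steel knife edge fixed to the stand; origin in the middle of its top, 70 mm above the bench, axes as the stand's. The edge runs 36 mm along x; its top is a flat land only 9 mm wide along y. The tube lies level on it by itself when its centre of gravity is over that land; near balance it rocks slowly and takes 1 to 4 s to settle.
- tube_mid (a point): Middle of the loose square brass tube, half-way along and half-way up: 320 mm long along its y axis, 18 x 18 mm in section, z up, about 0.4 kg. A hidden slug puts its balance point 5 to 42 mm (unseen) from this middle towards its +y end. At first it lies on the knife 15 to 85 mm too far to +y, +y end down. More than 25 N between tube and knife dents it.
- punch_top (a point): Centre of the top of the red punch head (26 mm across, 12 mm thick), 170 mm above the bench when up, over the knife. Pressed straight down it meets a light return spring (2 to 3.5 N); after 10 mm its sprung tip (3 N per mm) touches a level tube. 4 N of the tip on the tube for 0.2 s make a mark: about 2 to 4 mm further, 8 to 14 N on the head. Over 18 N at the tip dents the tube.
- punch (a joint): How far the punch head is pressed down, m: 0 up, about 0.010 when the tip touches a level tube, 0.024 at most.
- hammer_mid (a point): Bystander: hammer lying on the bench, about 260 mm long along its x axis; the point lies near the tool's middle.
- wrench_mid (a point): Bystander: steel wrench lying on the bench, about 200 mm long along its x axis; the point lies near its middle.
- can_mid (a point): Bystander: blue can, 66 mm across and 75 mm high; point at its centre.
- block_mid (a point): Bystander: light wooden block 70 x 110 x 40 mm; point at its centre.
Things that resemble listed ones, but are neither listed nor needed, are in the scene too. Of the things shaped like the stand, the steel one is meant.

How it is judged (in metres and radians):
On the way, in this order (a step that is already met when the one before it is completed fails the run):
1. the tube lies level on the knife by itself, untouched (angle between tube_mid's own z axis and vertical below 0.03 rad and z of tube_mid in the frame of knife between 0.006 and 0.012 m and x of tube_mid in the frame of knife between -0.016 and 0.016 m and contact force between tube and knife above 1 N and contact force between tube and the arm below 0.05 N and contact force between tube and the fingers below 0.05 N and angular speed of tube below 0.2 rad/s), for 0.4 s.
2. the punch tip marks the balanced tube, which is not held (angle between tube_mid's own z axis and vertical below 0.03 rad and z of tube_mid in the frame of knife between 0.006 and 0.012 m and x of tube_mid in the frame of knife between -0.016 and 0.016 m and contact force between tube and knife above 1 N and contact force between tube and the arm below 0.05 N and contact force between tube and the fingers below 0.05 N and contact force between punch and tube above 4 N), for 0.2 s.
At the end, for the whole second after the job is handed in: The tube lies level (within 0.03 rad) and still on the knife edge alone, within 16 mm of the middle of the knife's length, not held, and the punch is back up (within 3 mm), clear of the tube (angle between tube_mid's own z axis and vertical below 0.03 rad and z of tube_mid in the frame of knife between 0.006 and 0.012 m and x of tube_mid in the frame of knife between -0.016 and 0.016 m and contact force between tube and knife above 1 N and value of joint punch below 0.003 m and contact force between punch and tube below 0.05 N and linear speed of tube below 0.015 m/s and angular speed of tube below 0.1 rad/s); the robot touches nothing.
It fails at once if the punch presses the tube with more than 18 N (contact force between punch and tube above 18 N).
It fails at once if the tube is pressed on the knife with more than 25 N (contact force between tube and knife above 25 N).
It fails at once if the tube is taken off or falls off the stand (height (world z) of tube_mid below 0.06 m or height (world z) of tube_mid above 0.11 m).
It fails at once if the hammer, wrench, can or block is moved more than 20 mm (distance of any of hammer_mid, wrench_mid, can_mid, block_mid from where it was at the start of the episode above 0.02 m).
It also fails if it takes over 61 s, if anything falls off the work surface, if the arm or the gripper's body presses on something with over 40 N, if the wrist force passes 120 N, or if a joint passes its speed limit or range.

## Working session

There is one attempt and no reset: what is moved stays moved. The work goes in short steps, Python scripts to look and compute and a tool call to move; the robot and the scene stay as the last step left them, time stands still between calls to the robot, and variables do not carry over. Pictures are saved under pics/ and viewed, and the job is handed in when it is done.

Besides the shell and the picture viewer there is one more tool, called after "Call:" by a JSON object that holds its "op" and its "data". play_rows: Moves the arm, as the interface text tells. Its arguments: {"type":"object","properties":{"steps":{"type":"array","items":{"type":"object","properties":{"dx":{"type":"number"},"dy":{"type":"number"},"dz":{"type":"number"},"roll":{"type":"number"}}}},"jaw":{"type":"number"},"squeeze":{"type":"number"}},"required":["steps"]}

```bash
mkdir -p pics; cat > h.py <<'E'
import numpy as np, cv2
from plant import env
def snap(n,f):
    o=env.get_obs(); im=np.array(env.grab_frame(n)); cv2.imwrite('pics/'+f+'.png',im); return o,im
def pose(n,o=None):
    m=env.camera_model(n)
    if n=='wrist':
        from scipy.spatial.transform import Rotation as R
        T=np.eye(4);T[:3,:3]=R.from_euler('xyz',o['orientation'],degrees=True).as_matrix();T[:3,3]=o['tcp_pos']
        return m,T@np.array(m['mount'])
    return m,np.array(m['pose'])
def ray(n,uv,o=None):
    m,P=pose(n,o);K=np.array(m['intrinsics']);k=m['k1']
    d=cv2.undistortPoints(np.array([[uv]],float),K,np.array([k,0,0,0,0.]))[0,0]
    return P[:3,3],P[:3,:3]@np.array([d[0],d[1],1])
def atz(n,uv,z,o=None):
    c,d=ray(n,uv,o);return c+d*(z-c[2])/d[2]
def proj(n,p,o=None):
    m,P=pose(n,o);q=P[:3,:3].T@(np.array(p)-P[:3,3]);s=q[:2]/q[2];s=s*(1+m['k1']*(s@s));K=np.array(m['intrinsics'])
    return K[:2,:2]@s+K[:2,2]
E
python3 - <<'E'
from h import *
for n in('scene','top'):
    o,im=snap(n,n+'0')
    cv2.imwrite('pics/%s0b.png'%n,cv2.resize(im,(800,600),interpolation=cv2.INTER_CUBIC))
    m,P=pose(n);print(n,m['k1'],np.round(P,3).tolist(),m['intrinsics'])
print(o)
E
```

```text
scene -0.025647745677045607 [[0.492, 0.642, -0.588, 1.074], [0.871, -0.372, 0.322, -0.285], [-0.012, -0.67, -0.742, 0.839], [0.0, 0.0, 0.0, 1.0]] [[374.68224671   0.         254.89489071]
 [  0.         374.68224671 186.07641175]
 [  0.           0.           1.        ]]
top -0.024457151103916254 [[0.014, -0.989, 0.144, 0.278], [-1.0, -0.016, -0.015, 0.038], [0.017, -0.144, -0.989, 1.684], [0.0, 0.0, 0.0, 1.0]] [[486.77066332   0.         264.23459753]
 [  0.         486.77066332 188.12431028]
 [  0.           0.           1.        ]]
{'t': 0.05, 'q': array([70.01067485, 27.37548849,  1.28017672, 89.17748195, -0.65895885,
       63.55679868, -4.76015472]), 'dq': array([-1.58699039e-02, -1.70532117e-01, -2.57761913e-02, -1.55306760e-01,
        1.34704616e-04,  6.37342315e-02,  4.06389523e-02]), 'tau': array([ 3.34652308e-03, -5.98295939e+01,  1.61438160e+00, -2.82255328e+01,
        1.26161132e-02,  5.07062534e-03, -4.04573416e-05]), 'tcp_pos': array([ 0.16080713, -0.65496964,  0.23033548]), 'orientation': array([ 1.79992374e+02,  1.02138217e-01, -7.62021939e+01]), 'contact_force': array([ 0.28880776, -0.25955602,  0.04386533]), 'ft_torque': array([-0.00729662,  0.01774598,  0.03961724]), 'width': 0.997130469077258}
```

View pics/scene0b.png

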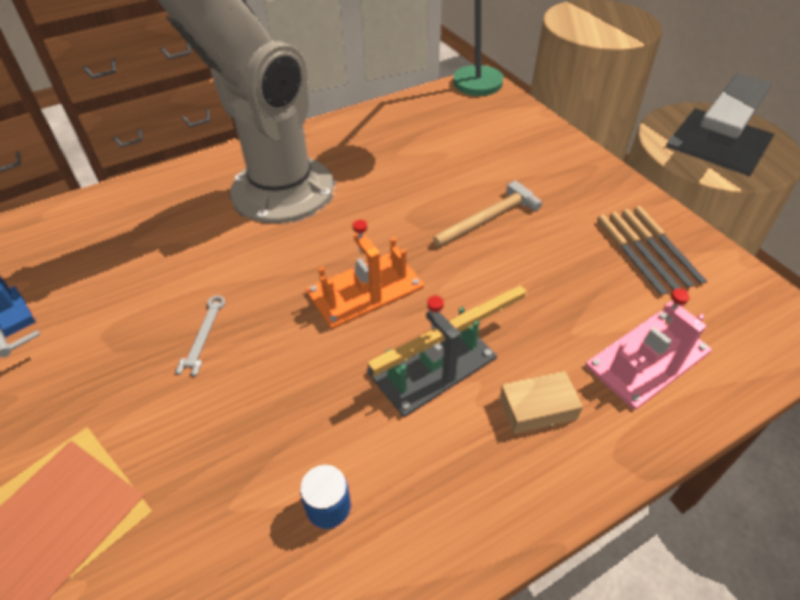

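View pics/top0b.png

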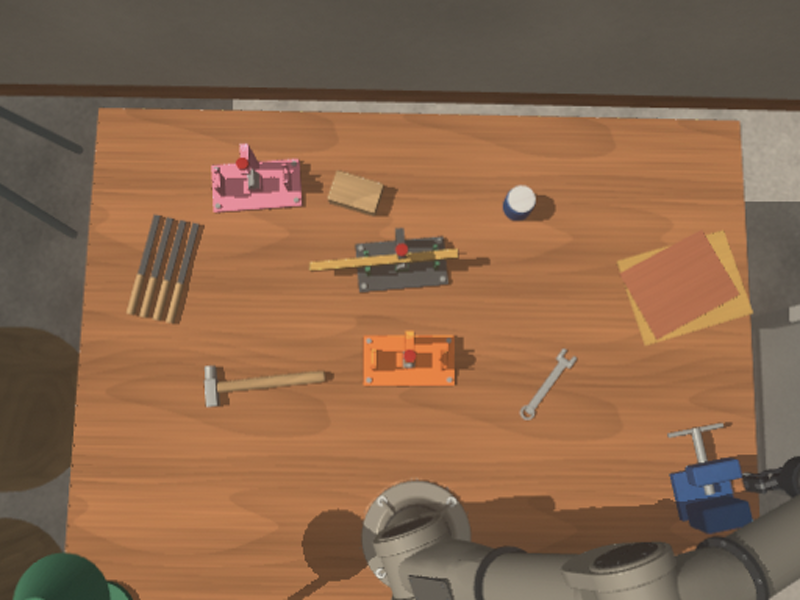

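```bash
python3 - <<'E'
import cv2
a=cv2.imread('pics/top0.png')[140:200,190:310]
cv2.imwrite('pics/topc.png',cv2.resize(a,None,fx=6.5,fy=6.5,interpolation=cv2.INTER_CUBIC))
a=cv2.imread('pics/scene0.png')[175:270,225:345]
cv2.imwrite('pics/scc.png',cv2.resize(a,None,fx=6,fy=6,interpolation=cv2.INTER_CUBIC))
E
```

```text
(no output)
```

View pics/topc.png

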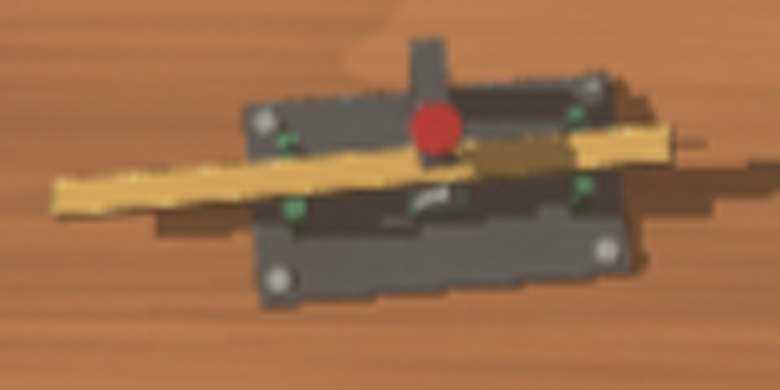

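View pics/scc.png

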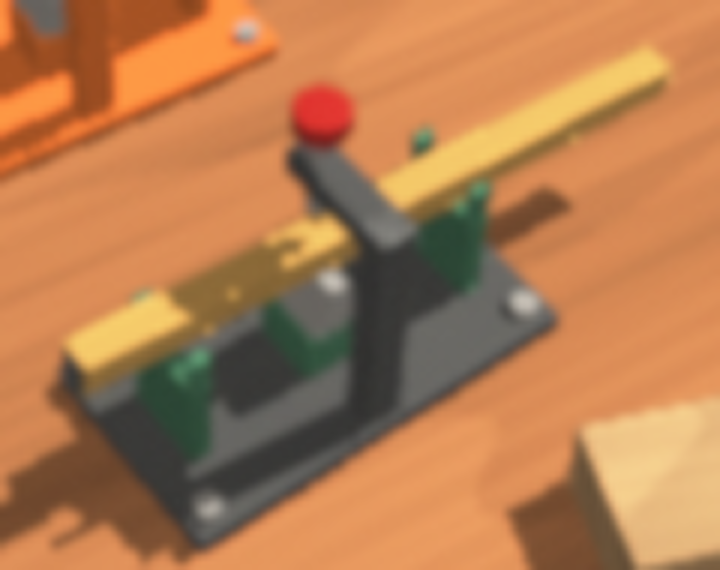

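```bash
python3 - <<'E'
from h import *
T=lambda p:((p[0]+.5)/6.5-.5+190,(p[1]+.5)/6.5-.5+140)
S=lambda p:((p[0]+.5)/6-.5+225,(p[1]+.5)/6-.5+175)
c=[atz('top',T(p),.012) for p in[(247,105),(605,75),(628,270),(263,305)]]
print(np.round(c,4)); c=np.array(c);print('ctr',c.mean(0))
e=(c[0]-c[1]+c[3]-c[2])/2;print('len',np.linalg.norm(e),'yaw of +y-90',np.degrees(np.arctan2(-e[0],e[1])))
e=(c[0]-c[3]+c[1]-c[2])/2;print('wid',np.linalg.norm(e),np.degrees(np.arctan2(e[1],e[0])))
print('head top',atz('top',T((437,128)),.17),'scene',atz('scene',S((321,108)),.17))
b=[(263,121),(592,88),(606,250),(278,279)];print(np.mean([atz('top',T(p),.014) for p in b],0))
# tube
for zl,zr in((.077,.101),):
  L=atz('top',T((54,197)),zl);R=atz('top',T((670,144)),zr);print('L',L,'R',R,np.linalg.norm(L-R),np.degrees(np.arctan2(-(L-R)[0],(L-R)[1])))
print('scene ends: R(-y)',atz('scene',S((78,358)),.101),'L',atz('scene',S((655,58)),.077))
print(np.round(atz('scene',S((200,548)),.0),3))
E
```

```text
[[ 0.6338  0.1429  0.012 ]
 [ 0.6537 -0.0499  0.012 ]
 [ 0.5472 -0.0631  0.012 ]
 [ 0.5251  0.1317  0.012 ]]
ctr [0.58992877 0.04043797 0.012     ]
len 0.19492723047633423 yaw of +y-90 6.177907814000802
wid 0.108311048194204 6.463706301153714
head top [0.59028439 0.040231   0.17      ] scene [0.58981166 0.04231949 0.17      ]
[0.59177573 0.04102285 0.014     ]
L [0.56993846 0.23698866 0.077     ] R [ 0.59825779 -0.07864213  0.101     ] 0.3178062041713431 5.127018839855042
scene ends: R(-y) [ 0.60338344 -0.07667378  0.101     ] L [0.57323792 0.23601829 0.077     ]
[ 0.65  -0.049  0.   ]
```

Call:
{"op": "play_rows", "data": {"steps": [{"dx":-0.08,"dy":-0.3,"roll":0.04},{"dx":-0.17,"dy":-0.6,"roll":0.084},{"dx":-0.25,"dy":-1,"roll":0.084},{"dx":-0.25,"dy":-1,"roll":0.084}], "jaw": 0, "squeeze": 20}}

```text
invalid input at $.steps[0]: expected keys dx, dy, dz, roll
```

Call:
{"op": "play_rows", "data": {"steps": [{"dx":-0.08,"dy":-0.3,"dz":0,"roll":0.04},{"dx":-0.17,"dy":-0.6,"dz":0,"roll":0.084},{"dx":-0.25,"dy":-1,"dz":0,"roll":0.084},{"dx":-0.25,"dy":-1,"dz":0,"roll":0.084}], "jaw": 0, "squeeze": 20}}

```text
t: 0.6
tcp_pos: [0.3486, -0.555, 0.23]
orientation: [-179.9, 0.2, -83.3]
contact_force: [-0.1, 0.2, -0.1]
width: 0.144
```

Call:
{"op": "play_rows", "data": {"steps": [{"dx":-0.25,"dy":-0.22,"dz":0,"roll":0.005},{"dx":-0.5,"dy":-0.46,"dz":0,"roll":0.005},{"dx":-0.75,"dy":-0.7,"dz":0,"roll":0.005},{"dx":-1,"dy":-0.95,"dz":0,"roll":0.005},{"dx":-1,"dy":-0.95,"dz":0,"roll":0.005}]}}

```text
t: 1.23
tcp_pos: [0.516, -0.3309, 0.2308]
orientation: [-179.9, 0.3, -83.6]
contact_force: [-0.6, -0.3, 0.3]
width: 0.0
```

Call:
{"op": "play_rows", "data": {"steps": [{"dx":-0.3,"dy":-0.15,"dz":0,"roll":0},{"dx":-0.6,"dy":-0.3,"dz":0,"roll":0},{"dx":-1,"dy":-0.4,"dz":0,"roll":0},{"dx":-1,"dy":-0.4,"dz":0,"roll":0}]}}

```text
t: 1.72
tcp_pos: [0.5732, -0.1195, 0.2317]
orientation: [-179.9, 0.3, -83.3]
contact_force: [0.5, -0.5, 0.5]
width: 0.001
```

Call:
{"op": "play_rows", "data": {"steps": [{"dx":-0.3,"dy":-0.03,"dz":0,"roll":0},{"dx":-0.6,"dy":-0.06,"dz":0,"roll":0},{"dx":-1,"dy":-0.09,"dz":0,"roll":0},{"dx":-1,"dy":-0.09,"dz":0,"roll":0}]}}

```text
t: 2.22
tcp_pos: [0.5671, 0.0859, 0.2329]
orientation: [-179.9, 0.4, -83.0]
contact_force: [-0.1, 0.2, 0.5]
width: -0.0
```

Call:
{"op": "play_rows", "data": {"steps": [{"dx":-0.3,"dy":-0.03,"dz":0,"roll":0},{"dx":-0.6,"dy":-0.06,"dz":0,"roll":0},{"dx":-0.95,"dy":-0.09,"dz":0,"roll":0},{"dx":-0.95,"dy":-0.09,"dz":0,"roll":0},{"dx":-0.95,"dy":-0.09,"dz":0,"roll":0}]}}

```text
t: 2.85
tcp_pos: [0.5621, 0.2755, 0.2338]
orientation: [-179.9, 0.4, -83.0]
contact_force: [0.4, -1.2, -0.6]
width: 0.0
```

```bash
python3 - <<'E'
from h import *
o,im=snap('wrist','w1');print(o['tcp_pos'],o['orientation'],o['q'])
print(pose('wrist',o))
E
```

```text
[0.56213227 0.27547065 0.2338033 ] [-179.94958384    0.36276658  -83.01673104] [ -17.65047701   23.73588779  -18.66902711   95.1353231     8.03372358
   62.26671463 -121.5847    ]
({'intrinsics': array([[269.70605357,   0.        , 256.31286672],
       [  0.        , 269.70605357, 189.81699956],
       [  0.        ,   0.        ,   1.        ]]), 'k1': -0.0626413982120036, 'mount': array([[ 9.99999743e-01, -3.02931327e-04,  6.49384975e-04,
         4.55079851e-06],
       [ 1.23052814e-04,  9.65379783e-01,  2.60848346e-01,
        -6.62425250e-02],
       [-7.05922261e-04, -2.60848199e-01,  9.65379572e-01,
        -1.42351127e-01],
       [ 0.00000000e+00,  0.00000000e+00,  0.00000000e+00,
         1.00000000e+00]])}, array([[ 0.12145482, -0.95828245, -0.25873438,  0.6278692 ],
       [-0.99258102, -0.11873153, -0.02618675,  0.28260967],
       [-0.00562563,  0.25999534, -0.96559348,  0.37620978],
       [ 0.        ,  0.        ,  0.        ,  1.        ]]))
```

View pics/w1.png

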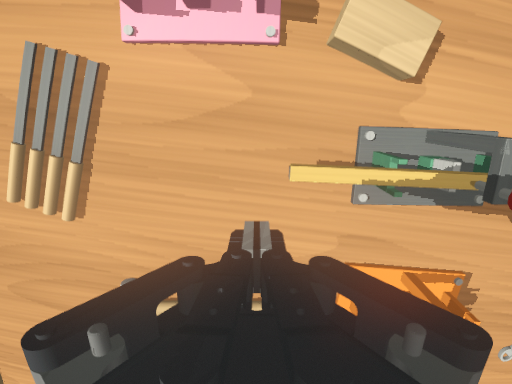

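```bash
python3 - <<'E'
import cv2
a=cv2.imread('pics/w1.png')
cv2.imwrite('pics/w1c.png',cv2.resize(a[120:240,280:400],None,fx=5,fy=5,interpolation=cv2.INTER_CUBIC))
cv2.imwrite('pics/w1d.png',cv2.resize(a[120:240,392:512],None,fx=5,fy=5,interpolation=cv2.INTER_CUBIC))
E
```

```text
(no output)
```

View pics/w1c.png

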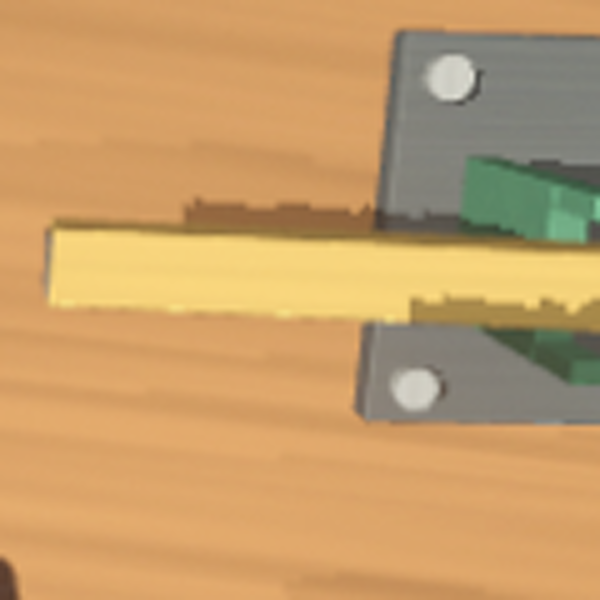

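View pics/w1d.png

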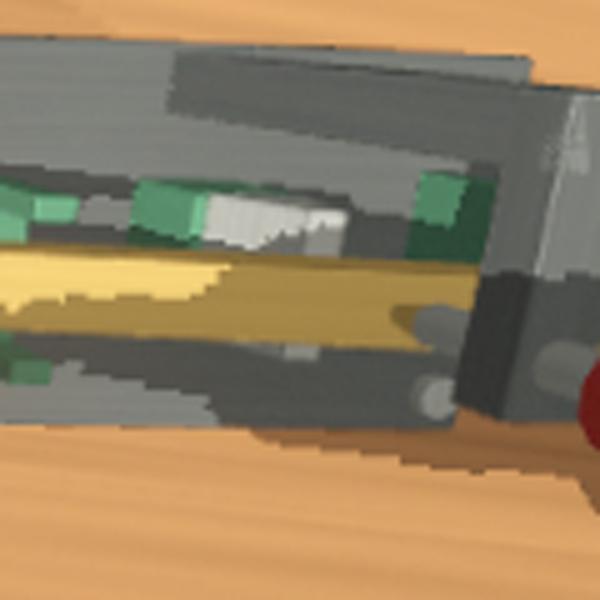

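```bash
python3 - <<'E'
from h import *
from types import SimpleNamespace
o=dict(tcp_pos=[0.56213227,0.27547065,0.2338033],orientation=[-179.94958384,0.36276658,-83.01673104])
W=lambda p,b=280:((p[0]+.5)/5-.5+b,(p[1]+.5)/5-.5+120)
P=lambda p,z,b=280:np.round(atz('wrist',W(p,b),z,o),4)
a,b=P((52,228),.077),P((48,305),.077);print('end corners',a,b,np.linalg.norm(a-b),(a+b)/2)
print('edges farther',P((600,250),.0855),P((600,331),.0855))
print('plate',P((400,30),.012),P((360,415),.012))
print('plate edges right', P((530,60),.012,392))
E
```

```text
end corners [0.5807 0.2405 0.077 ] [0.5631 0.2386 0.077 ] 0.017702259742755955 [0.5719  0.23955 0.077  ]
edges farther [0.5926 0.1195 0.0855] [0.5745 0.1148 0.0855]
plate [0.6348 0.1474 0.012 ] [0.5282 0.1357 0.012 ]
plate edges right [ 0.6551 -0.0509  0.012 ]
```

Call:
{"op": "play_rows", "data": {"steps": [{"dx":-0.02,"dy":-0.035,"dz":0.25,"roll":0.011},{"dx":-0.02,"dy":-0.035,"dz":0.5,"roll":0.011},{"dx":-0.02,"dy":-0.035,"dz":0.75,"roll":0.011},{"dx":-0.02,"dy":-0.035,"dz":0.86,"roll":0.011},{"dx":-0.02,"dy":-0.035,"dz":0.86,"roll":0.011}]}}

```text
t: 3.52
tcp_pos: [0.5688, 0.2761, 0.06]
orientation: [179.9, 0.2, -84.3]
contact_force: [-0.7, 0.1, 0.0]
width: -0.0
```

```bash
python3 - <<'E'
from h import *
o,im=snap('wrist','w2');print(o['tcp_pos'],o['orientation'],o['contact_force'])
o,im=snap('scene','s2');a=im[140:270,200:380]
cv2.imwrite('pics/s2c.png',cv2.resize(a,None,fx=4.4,fy=4.4,interpolation=cv2.INTER_CUBIC))
E
```

```text
[0.56882648 0.27609147 0.06002455] [ 1.79854520e+02  1.51067107e-01 -8.43289640e+01] [-0.7229392   0.09534534  0.0398106 ]
```

View pics/w2.png

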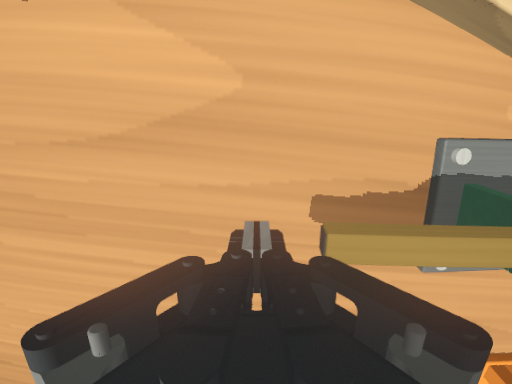

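View pics/s2c.png

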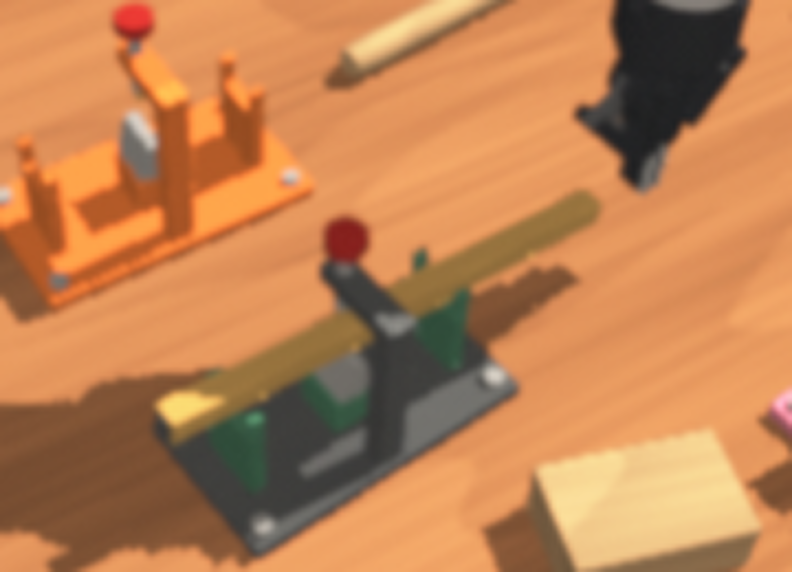

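Call:
{"op": "play_rows", "data": {"steps": [{"dx":0.05,"dy":0,"dz":-0.03,"roll":0},{"dx":0.1,"dy":0,"dz":-0.03,"roll":0},{"dx":0.14,"dy":0,"dz":-0.03,"roll":0},{"dx":0.18,"dy":0,"dz":-0.03,"roll":0},{"dx":0.22,"dy":0,"dz":-0.03,"roll":0},{"dx":0.26,"dy":0,"dz":-0.03,"roll":0},{"dx":0.3,"dy":0,"dz":-0.03,"roll":0},{"dx":0.3,"dy":0,"dz":-0.03,"roll":0}]}}

```text
t: 4.62
tcp_pos: [0.5766, 0.2174, 0.0685]
orientation: [-179.9, 0.3, -84.3]
contact_force: [0.3, 1.3, 0.1]
width: -0.004
```

```bash
cat > look.py <<'E'
import sys
from h import *
n=sys.argv[1]
o,im=snap('wrist','w'+n);print(o['t'],o['tcp_pos'],o['orientation'],o['contact_force'])
o,im2=snap('scene','s'+n);a=im2[140:270,200:380]
b=cv2.resize(a,None,fx=3,fy=3,interpolation=cv2.INTER_CUBIC)
c=im[140:330,236:512]; c=cv2.resize(c,(260,180))
out=np.zeros((390,800,3),np.uint8);out[:,:540]=b;out[:180,540:]=c
cv2.imwrite('pics/l%s.png'%n,out)
E
python3 look.py 3
```

```text
4.625 [0.57655858 0.21740296 0.06851285] [-179.88330791    0.25251935  -84.32346972] [0.25887794 1.28987554 0.08621124]
```

View pics/l3.png

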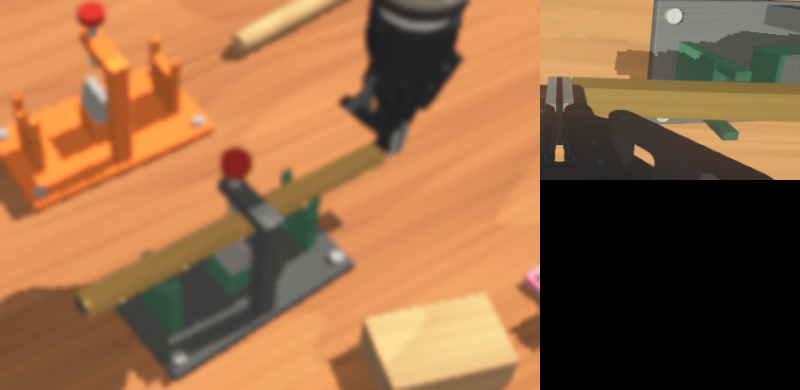

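```bash
cat > endm.py <<'E'
import sys
from h import *
n=sys.argv[1]
x0,y0,w,h=[int(v) for v in sys.argv[2:6]]
im=cv2.imread('pics/s%s.png'%n)[y0:y0+h,x0:x0+w]
f=8
cv2.imwrite('pics/e%s.png'%n,cv2.resize(im,None,fx=f,fy=f,interpolation=cv2.INTER_CUBIC))
E
python3 endm.py 3 215 205 70 50
```

```text
(no output)
```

View pics/e3.png

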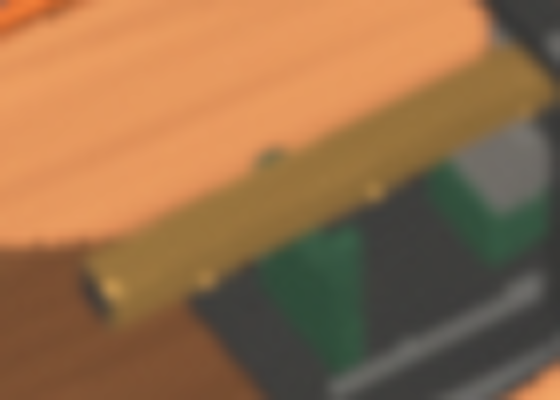

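```bash
python3 - <<'E'
from h import *
k=np.array([.591,.041]);u=np.array([-np.sin(np.radians(6)),np.cos(np.radians(6))])
def end(mid,tilt): # mid offset along y, -y end top
    s=-.16-mid*0; c=mid-.16
    p=k+u*c; return np.r_[p,.088-tilt*c]
for m in(.039,.005,.0,-.005):
  for t in(0,.08): print(m,t,np.round(proj('scene',end(m,t)),1))
E
```

```text
0.039 0 [236.9 237.9]
0.039 0.08 [236.7 235.6]
0.005 0 [225.  244.9]
0.005 0.08 [224.6 242. ]
0.0 0 [223.2 246. ]
0.0 0.08 [222.8 242.9]
-0.005 0 [221.4 247. ]
-0.005 0.08 [220.9 243.9]
```

```bash
python3 - <<'E'
import cv2
a=cv2.imread('pics/w3.png')
cv2.imwrite('pics/w3c.png',cv2.resize(a[200:290,225:345],None,fx=6,fy=6,interpolation=cv2.INTER_CUBIC))
E
```

```text
(no output)
```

View pics/w3c.png

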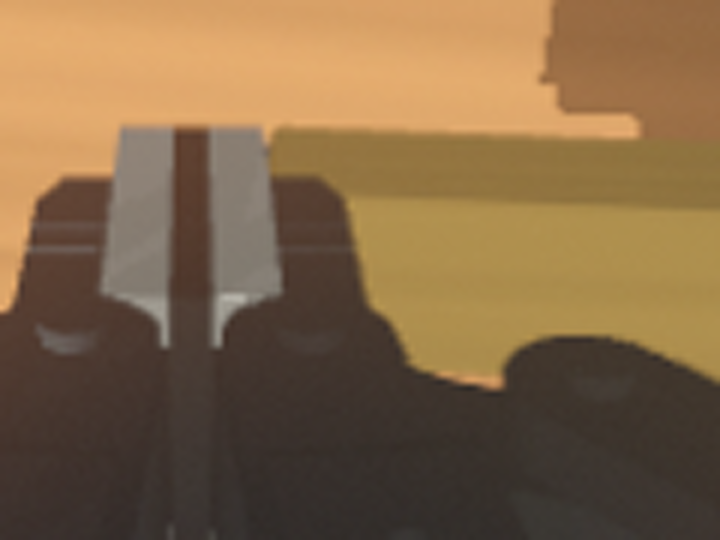

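Call:
{"op": "play_rows", "data": {"steps": [{"dx":0.035,"dy":0,"dz":0,"roll":0},{"dx":0.07,"dy":0,"dz":0,"roll":0},{"dx":0.07,"dy":0,"dz":0,"roll":0},{"dx":0.04,"dy":0,"dz":0,"roll":0},{"dx":0.04,"dy":0,"dz":0,"roll":0},{"dx":0.04,"dy":0,"dz":0,"roll":0},{"dx":0.04,"dy":0,"dz":0,"roll":0}]}}

```text
t: 5.6
tcp_pos: [0.5772, 0.2088, 0.0682]
orientation: [-179.9, 0.2, -84.3]
contact_force: [0.0, -1.6, 2.4]
width: -0.001
```

```bash
python3 look.py 4
```

```text
5.6 [0.57724178 0.20877248 0.06821266] [-1.79921143e+02  1.75141741e-01 -8.43297012e+01] [ 0.00688688 -1.55977236  2.36727238]
```

View pics/l4.png

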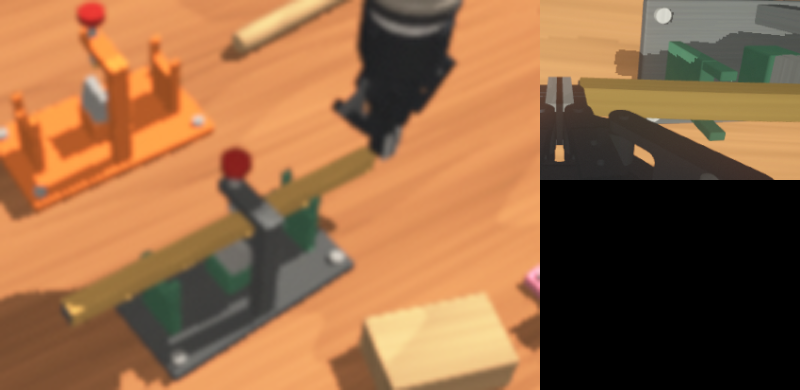

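View pics/w4.png

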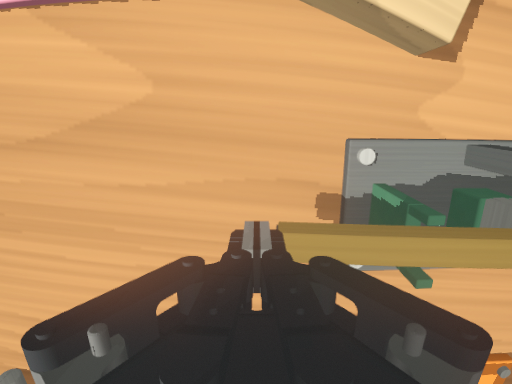

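Call:
{"op": "play_rows", "data": {"steps": [{"dx":0.03,"dy":0,"dz":0,"roll":0},{"dx":0.05,"dy":0,"dz":0,"roll":0},{"dx":0.05,"dy":0,"dz":0,"roll":0},{"dx":0.02,"dy":0,"dz":0,"roll":0},{"dx":0.02,"dy":0,"dz":0,"roll":0},{"dx":0.02,"dy":0,"dz":0,"roll":0},{"dx":0.02,"dy":0,"dz":0,"roll":0},{"dx":0.02,"dy":0,"dz":0,"roll":0}]}}

```text
t: 6.7
tcp_pos: [0.5775, 0.2052, 0.0681]
orientation: [-179.9, 0.2, -84.3]
contact_force: [-0.6, -0.2, -0.7]
width: -0.002
```

```bash
python3 look.py 5; python3 - <<'E'
import cv2,numpy as np
a=[cv2.imread('pics/w%d.png'%i)[200:290,225:345] for i in(3,4,5)]
cv2.imwrite('pics/cmp5.png',cv2.resize(np.hstack(a),None,fx=2.2,fy=2.2,interpolation=cv2.INTER_CUBIC))
E
```

```text
6.7 [0.5774847  0.20523622 0.06807982] [-179.92416481    0.21790279  -84.32560272] [-0.61725026 -0.24459697 -0.66070544]
```

View pics/l5.png

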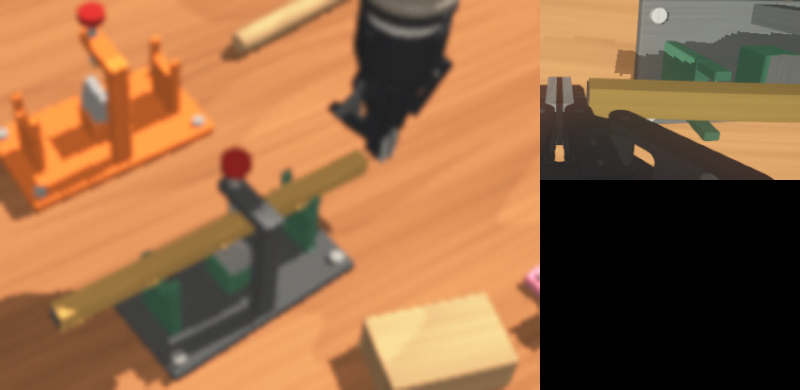

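View pics/cmp5.png

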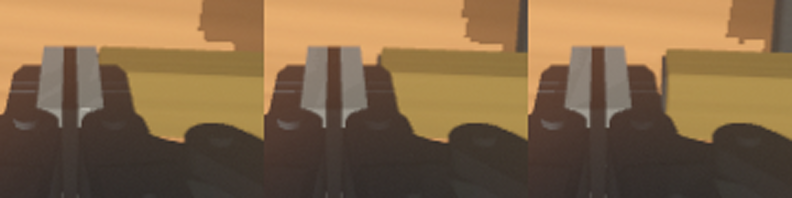

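Call:
{"op": "play_rows", "data": {"steps": [{"dx":0.03,"dy":0,"dz":0,"roll":0},{"dx":0.057,"dy":0,"dz":0,"roll":0},{"dx":0.057,"dy":0,"dz":0,"roll":0},{"dx":0.03,"dy":0,"dz":0,"roll":0},{"dx":0.03,"dy":0,"dz":0,"roll":0},{"dx":0.03,"dy":0,"dz":0,"roll":0},{"dx":0.03,"dy":0,"dz":0,"roll":0},{"dx":0.03,"dy":0,"dz":0,"roll":0},{"dx":0.03,"dy":0,"dz":0,"roll":0}]}}

```text
t: 7.92
tcp_pos: [0.5781, 0.1993, 0.0681]
orientation: [-179.9, 0.2, -84.3]
contact_force: [0.9, 0.2, -0.4]
width: 0.002
```

```bash
cat > cmp.py <<'E'
import cv2,numpy as np,sys
n=sys.argv[1:]
a=[cv2.imread('pics/w%s.png'%i)[200:290,225:345] for i in n]
b=[cv2.imread('pics/s%s.png'%i)[205:250,205:325] for i in n]
cv2.imwrite('pics/cmp%s.png'%n[-1],cv2.resize(np.vstack([np.hstack(a),np.hstack(b)]),None,fx=2.2*3/len(n),fy=2.2*3/len(n),interpolation=cv2.INTER_CUBIC))
E
python3 look.py 6;python3 cmp.py 5 6
```

```text
7.925 [0.57810456 0.19928351 0.06810074] [-179.922394      0.22242131  -84.32822441] [ 0.9214728   0.15473935 -0.36894373]
```

View pics/cmp6.png

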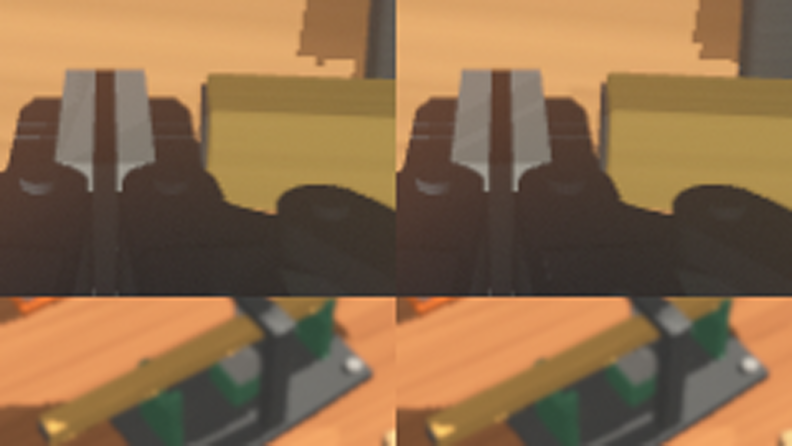

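Call:
{"op": "play_rows", "data": {"steps": [{"dx":0.03,"dy":0,"dz":0,"roll":0},{"dx":0.057,"dy":0,"dz":0,"roll":0},{"dx":0.057,"dy":0,"dz":0,"roll":0},{"dx":0.03,"dy":0,"dz":0,"roll":0},{"dx":0.03,"dy":0,"dz":0,"roll":0},{"dx":0.03,"dy":0,"dz":0,"roll":0},{"dx":0.03,"dy":0,"dz":0,"roll":0},{"dx":0.03,"dy":0,"dz":0,"roll":0},{"dx":0.03,"dy":0,"dz":0,"roll":0}]}}

```text
t: 9.15
tcp_pos: [0.5787, 0.1933, 0.0681]
orientation: [-179.9, 0.2, -84.3]
contact_force: [-0.1, 0.2, -0.3]
width: 0.001
```

```bash
python3 look.py 7;python3 cmp.py 6 7
```

```text
9.15 [0.57868975 0.19326542 0.06806766] [-179.92485324    0.21915335  -84.3313623 ] [-0.12990573  0.20293142 -0.26487155]
```

View pics/cmp7.png

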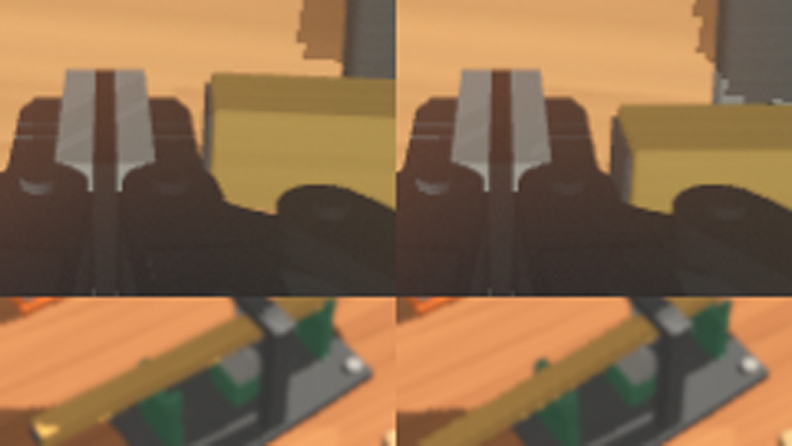

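Call:
{"op": "play_rows", "data": {"steps": [{"dx":-0.03,"dy":0,"dz":0,"roll":0},{"dx":-0.03,"dy":0,"dz":0,"roll":0},{"dx":-0.03,"dy":0,"dz":0,"roll":0},{"dx":-0.03,"dy":0,"dz":0,"roll":0},{"dx":-0.03,"dy":0,"dz":0,"roll":0},{"dx":-0.03,"dy":0,"dz":0,"roll":0},{"dx":-0.03,"dy":0,"dz":0,"roll":0},{"dx":-0.03,"dy":0,"dz":0,"roll":0},{"dx":-0.03,"dy":0,"dz":0,"roll":0},{"dx":-0.03,"dy":0,"dz":0,"roll":0},{"dx":-0.03,"dy":0,"dz":0,"roll":0},{"dx":-0.03,"dy":0,"dz":0,"roll":0}]}}

```text
t: 10.75
tcp_pos: [0.5781, 0.1993, 0.0681]
orientation: [-179.9, 0.2, -84.3]
contact_force: [0.0, 0.5, 0.2]
width: -0.002
```

```bash
python3 look.py 8;python3 cmp.py 7 8; python3 - <<'E'
from h import *
o=dict(tcp_pos=[0.5785,0.1993,.0681],orientation=[-179.92,.22,-84.33])
k=np.array([.591,.041]);u=np.array([-np.sin(np.radians(5.7)),np.cos(np.radians(5.7))]);v=np.array([u[1],-u[0]])
for t in(.08,.03,0,-.03,-.08):
  print(t,*[np.round(proj('wrist',np.r_[k+u*.1385+v*s*.009,.088-t*.1385],o),1) for s in(1,-1)],'scene -y',np.round(proj('scene',np.r_[k-u*.1815,.088+t*.1815]),1))
E
```

```text
10.75 [0.57810271 0.19926537 0.06810719] [-179.92071768    0.22198981  -84.32840996] [0.02707945 0.52178321 0.17166704]
0.08 [293.8 233.7] [292.5 263.4] scene -y [214.6 246.8]
0.03 [295.5 239.3] [294.1 270.1] scene -y [215. 249.]
0 [296.6 242.9] [295.2 274.5] scene -y [215.2 250.2]
-0.03 [297.8 246.8] [296.3 279.1] scene -y [215.4 251.5]
-0.08 [300.  253.7] [298.2 287.4] scene -y [215.8 253.6]
```

View pics/cmp8.png

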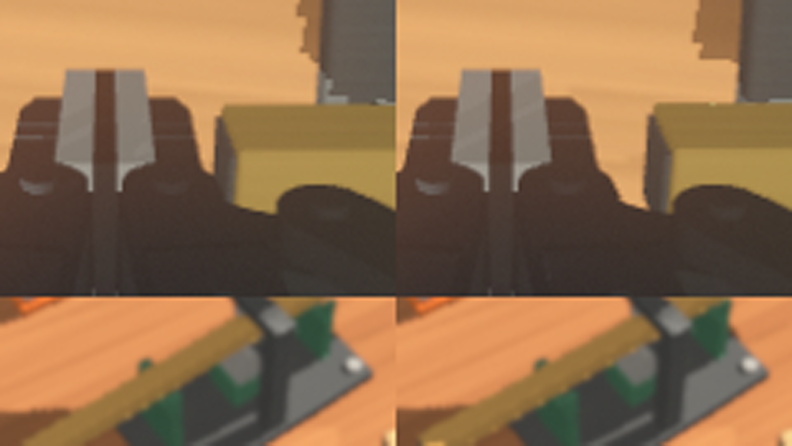

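View pics/w8.png

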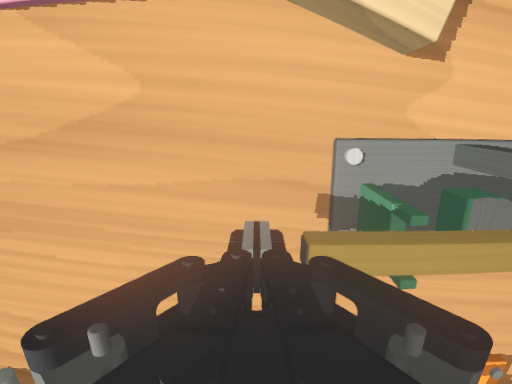

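View pics/l8.png

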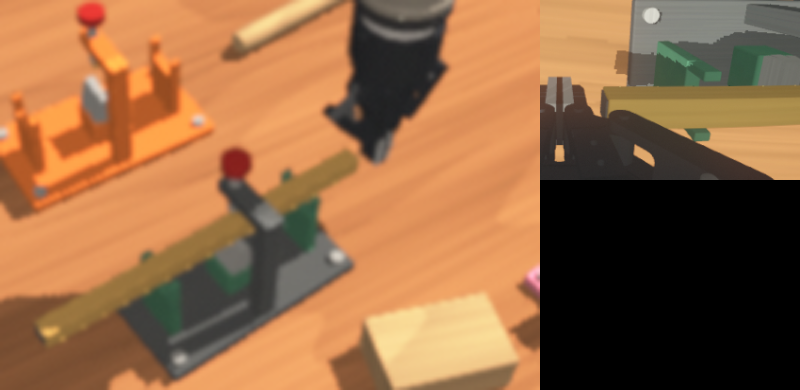

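Call:
{"op": "play_rows", "data": {"steps": [{"dx":-0.1,"dy":0,"dz":0,"roll":0},{"dx":-0.2,"dy":0,"dz":-0.1,"roll":0},{"dx":-0.2,"dy":0,"dz":-0.35,"roll":0},{"dx":-0.2,"dy":0,"dz":-0.62,"roll":0},{"dx":-0.2,"dy":0,"dz":-0.7,"roll":0},{"dx":-0.2,"dy":0,"dz":-0.7,"roll":0},{"dx":-0.2,"dy":0,"dz":-0.7,"roll":0}]}}

```text
t: 11.72
tcp_pos: [0.5729, 0.2385, 0.2064]
orientation: [179.9, 0.2, -84.3]
contact_force: [-0.4, -0.2, 0.1]
width: -0.002
```

```bash
python3 look.py 9
```

```text
11.725 [0.5728833  0.23850463 0.20636717] [ 1.79915298e+02  1.69760035e-01 -8.42941419e+01] [-0.4013665  -0.20775579  0.13762251]
```

View pics/w9.png

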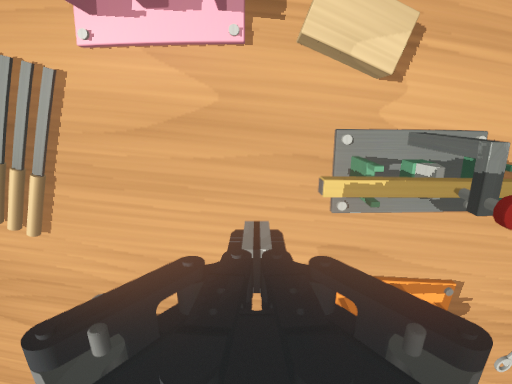

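View pics/l9.png

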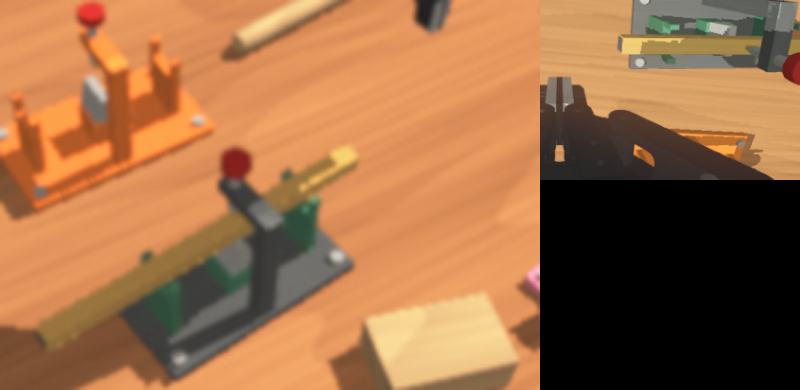

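```bash
python3 - <<'E'
from h import *
im=cv2.imread('pics/s9.png')
k=np.array([.591,.041]);u=np.array([-np.sin(np.radians(5.7)),np.cos(np.radians(5.7))]);v=np.array([u[1],-u[0]])
outs=[]
m=-.0205
for t in(0,-.08,.08):
  x0,y0,w,h=205,180,130,85;f=6
  a=cv2.resize(im[y0:y0+h,x0:x0+w],None,fx=3,fy=3,interpolation=cv2.INTER_CUBIC)
  for z in(.088,.07):
   for s in(1,-1):
    P=[proj('scene',np.r_[k+u*(m+e*.16)+v*s*.009,z-t*(m+e*.16)]) for e in(-1,1)]
    P=[tuple(int(round(q)) for q in ((p-[x0,y0])+.5)*3) for p in P]
    cv2.line(a,P[0],P[1],(255,0,0) if z>.08 else (0,0,255),1)
  outs.append(a)
outs.append(cv2.resize(im[y0:y0+h,x0:x0+w],None,fx=3,fy=3,interpolation=cv2.INTER_CUBIC))
cv2.imwrite('pics/ov.png',np.vstack([np.hstack(outs[:2]),np.hstack(outs[2:])]))
E
```

```text
(no output)
```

View pics/ov.png

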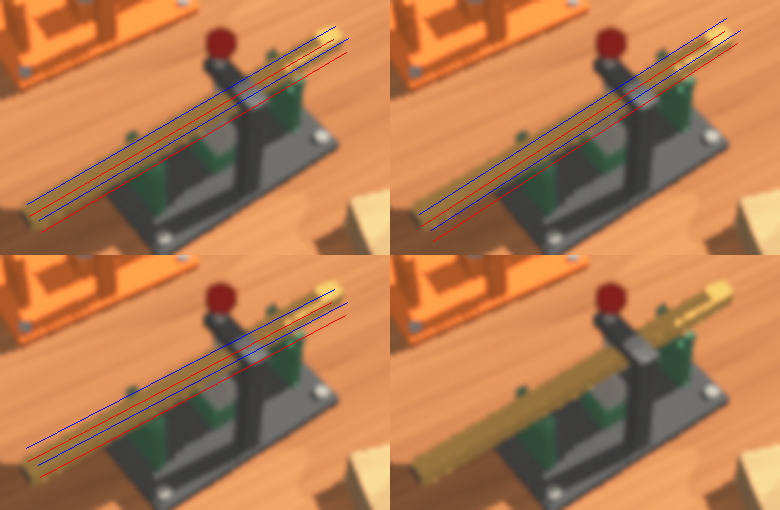

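Call:
{"op": "play_rows", "data": {"steps": [{"dx":0.25,"dy":0,"dz":0,"roll":0},{"dx":0.55,"dy":0.01,"dz":0,"roll":0},{"dx":0.8,"dy":0.01,"dz":0,"roll":0},{"dx":0.99,"dy":0.01,"dz":0,"roll":0},{"dx":0.99,"dy":0.01,"dz":0,"roll":0},{"dx":0.99,"dy":0.01,"dz":0,"roll":0},{"dx":0.99,"dy":0.01,"dz":0,"roll":0}]}}

```text
t: 12.7
tcp_pos: [0.5902, 0.0429, 0.2052]
orientation: [179.9, 0.2, -84.2]
contact_force: [0.5, 0.2, 0.0]
width: 0.004
```

```bash
python3 look.py 10; python3 - <<'E'
from h import *
o=env.get_obs();print(o['tcp_pos'],proj('wrist',[.5905,.041,.17],o),proj('wrist',o['tcp_pos'],o))
E
```

```text
12.7 [0.59024424 0.04287058 0.20524145] [179.85045532   0.20959452 -84.16540773] [0.48278823 0.1732109  0.04999903]
[0.59039055 0.04249317 0.20546359] [258.45069271 214.83766382] [256.15622254 236.48581769]
```

View pics/w10.png

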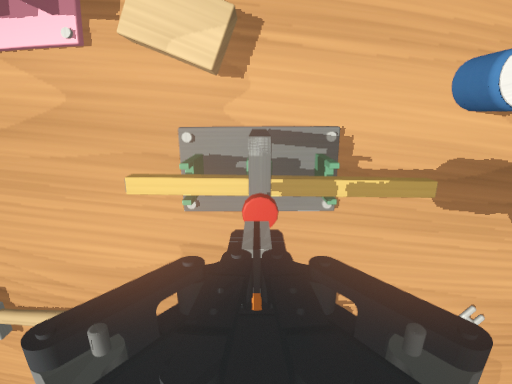

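View pics/l10.png

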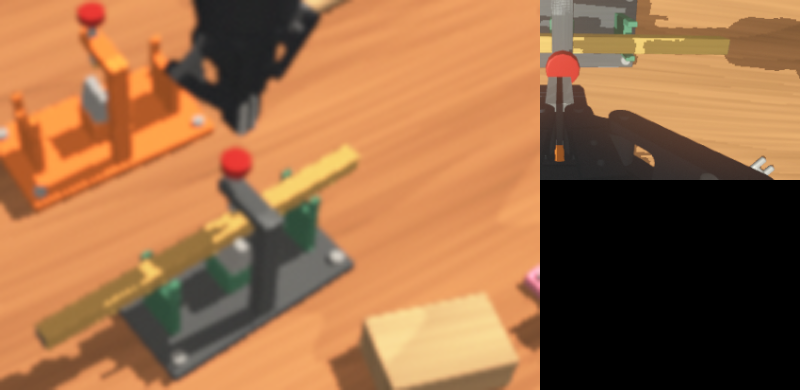

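Call:
{"op": "play_rows", "data": {"steps": [{"dx":0.013,"dy":-0.008,"dz":0.06,"roll":0},{"dx":0.013,"dy":-0.008,"dz":0.12,"roll":0},{"dx":0.013,"dy":-0.008,"dz":0.155,"roll":0},{"dx":0.013,"dy":-0.008,"dz":0.155,"roll":0},{"dx":0.013,"dy":-0.008,"dz":0.155,"roll":0}]}}

```text
t: 13.42
tcp_pos: [0.5924, 0.0402, 0.1746]
orientation: [179.9, 0.2, -84.2]
contact_force: [1.4, -0.0, 0.3]
width: -0.002
```

```bash
python3 look.py 11
```

```text
13.425 [0.5923917  0.04020127 0.17464635] [179.89597093   0.19340684 -84.18853349] [ 1.4175803  -0.03854881  0.25748893]
```

View pics/w11.png

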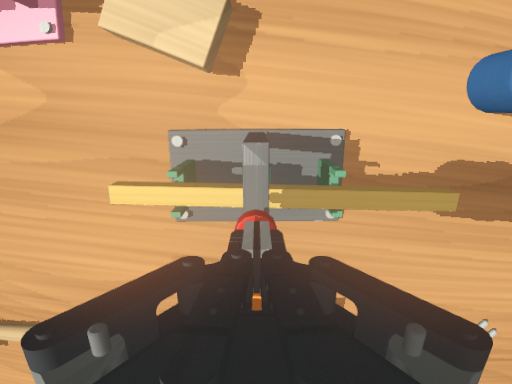

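View pics/l11.png

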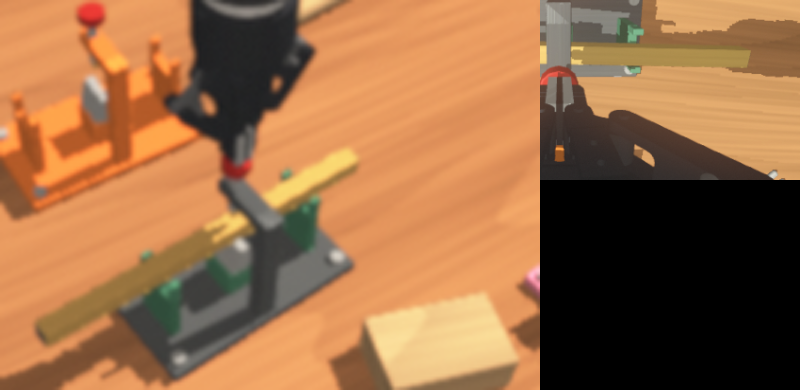

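Call:
{"op": "play_rows", "data": {"steps": [{"dx":0,"dy":0,"dz":0.015,"roll":0},{"dx":0,"dy":0,"dz":0.03,"roll":0},{"dx":0,"dy":0,"dz":0.045,"roll":0},{"dx":0,"dy":0,"dz":0.058,"roll":0},{"dx":0,"dy":0,"dz":0.058,"roll":0},{"dx":0,"dy":0,"dz":0.058,"roll":0}]}}

```text
t: 14.28
tcp_pos: [0.5927, 0.0402, 0.1635]
orientation: [179.9, 0.2, -84.2]
contact_force: [0.5, -0.2, 2.5]
width: 0.002
```

```bash
python3 -c "
from h import *
o=env.get_obs();print(o['tcp_pos'],o['contact_force'])"
```

```text
[0.59268711 0.0402466  0.16348259] [ 0.50234753 -0.21032318  2.47562783]
```

Call:
{"op": "play_rows", "data": {"steps": [{"dx":0,"dy":0,"dz":0.008,"roll":0},{"dx":0,"dy":0,"dz":0.015,"roll":0},{"dx":0,"dy":0,"dz":0.022,"roll":0},{"dx":0,"dy":0,"dz":0.025,"roll":0},{"dx":0,"dy":0,"dz":0.025,"roll":0}]}}

```text
t: 14.9
tcp_pos: [0.5928, 0.0402, 0.1589]
orientation: [180.0, 0.2, -84.2]
contact_force: [-0.1, -0.2, 5.9]
width: 0.001
```

Call:
{"op": "play_rows", "data": {"steps": [{"dx":0,"dy":0,"dz":0.004,"roll":0},{"dx":0,"dy":0,"dz":0.008,"roll":0},{"dx":0,"dy":0,"dz":0.008,"roll":0},{"dx":0,"dy":0,"dz":0.008,"roll":0},{"dx":0,"dy":0,"dz":0.008,"roll":0},{"dx":0,"dy":0,"dz":0.008,"roll":0}]}}

```text
t: 15.65
tcp_pos: [0.5928, 0.0402, 0.1581]
orientation: [180.0, 0.2, -84.2]
contact_force: [-2.8, -0.4, 8.2]
width: 0.001
```

```bash
python3 look.py 12
```

```text
15.65 [0.59282146 0.04024938 0.1580594 ] [ 1.79978304e+02  1.76377709e-01 -8.42001848e+01] [-2.8407699  -0.42754939  8.24163827]
```

View pics/l12.png

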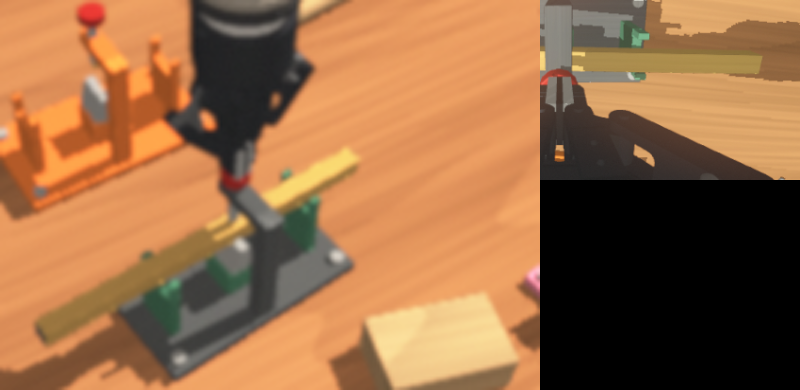

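Call:
{"op": "play_rows", "data": {"steps": [{"dx":0,"dy":0,"dz":0.004,"roll":0},{"dx":0,"dy":0,"dz":0.008,"roll":0},{"dx":0,"dy":0,"dz":0.008,"roll":0},{"dx":0,"dy":0,"dz":0.008,"roll":0},{"dx":0,"dy":0,"dz":0.008,"roll":0},{"dx":0,"dy":0,"dz":0.008,"roll":0}]}}

```text
t: 16.5
tcp_pos: [0.5928, 0.0403, 0.1574]
orientation: [180.0, 0.2, -84.2]
contact_force: [-3.1, 0.2, 11.1]
width: 0.001
```

Force is in the marking range (about 8 N at the tip). Holding a moment was included; now raising.

Call:
{"op": "play_rows", "data": {"steps": [{"dx":0,"dy":0,"dz":-0.02,"roll":0},{"dx":0,"dy":0,"dz":-0.05,"roll":0},{"dx":0,"dy":0,"dz":-0.09,"roll":0},{"dx":0,"dy":0,"dz":-0.2,"roll":0},{"dx":0,"dy":0,"dz":-0.35,"roll":0},{"dx":0,"dy":0,"dz":-0.45,"roll":0},{"dx":0,"dy":0,"dz":-0.45,"roll":0},{"dx":0,"dy":0,"dz":-0.45,"roll":0},{"dx":0,"dy":0,"dz":-0.45,"roll":0},{"dx":0,"dy":0,"dz":-0.45,"roll":0},{"dx":0,"dy":0,"dz":-0.45,"roll":0},{"dx":0,"dy":0,"dz":-0.45,"roll":0}]}}

```text
t: 18.0
tcp_pos: [0.5928, 0.04, 0.2472]
orientation: [180.0, 0.2, -84.2]
contact_force: [-0.6, -0.3, -0.6]
width: -0.001
```

```bash
python3 look.py 13
```

```text
18.0 [0.59282113 0.03998017 0.24724903] [ 1.79976234e+02  1.63357825e-01 -8.42058790e+01] [-0.62660818 -0.30053358 -0.59776403]
```

View pics/l13.png

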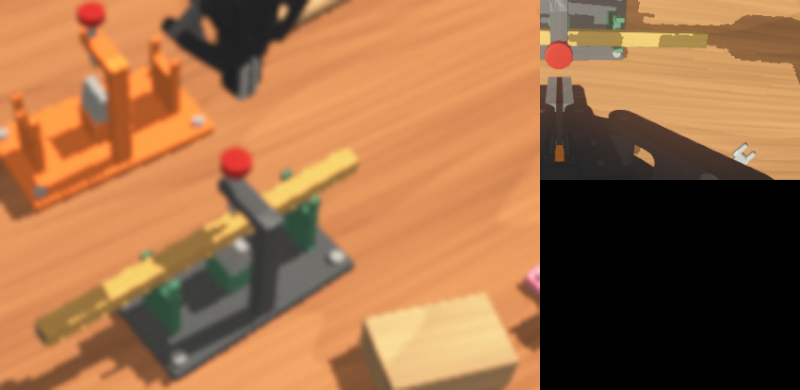

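View pics/w13.png

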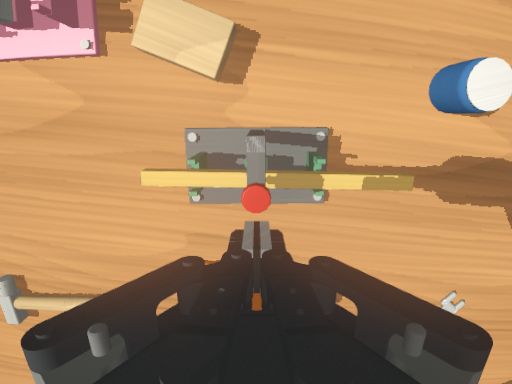

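Call:
{"op": "play_rows", "data": {"steps": [{"dx":0,"dy":0,"dz":0,"roll":0},{"dx":0,"dy":0,"dz":0,"roll":0},{"dx":0,"dy":0,"dz":0,"roll":0},{"dx":0,"dy":0,"dz":0,"roll":0},{"dx":0,"dy":0,"dz":0,"roll":0},{"dx":0,"dy":0,"dz":0,"roll":0},{"dx":0,"dy":0,"dz":0,"roll":0},{"dx":0,"dy":0,"dz":0,"roll":0},{"dx":0,"dy":0,"dz":0,"roll":0},{"dx":0,"dy":0,"dz":0,"roll":0},{"dx":0,"dy":0,"dz":0,"roll":0},{"dx":0,"dy":0,"dz":0,"roll":0}]}}

```text
t: 19.6
tcp_pos: [0.5929, 0.04, 0.2474]
orientation: [180.0, 0.2, -84.2]
contact_force: [0.5, -0.9, 0.0]
width: 0.001
```

```bash
python3 look.py 14; python3 - <<'E'
from h import *
a=cv2.imread('pics/s13.png')[190:260,205:330].astype(int);b=cv2.imread('pics/s14.png')[190:260,205:330].astype(int)
d=abs(a-b).max(2);print(d.max(),(d>15).sum())
if (d>15).sum()<20: print(env.finish_job())
E
```

```text
19.6 [0.59287015 0.039991   0.24735666] [ 1.79986835e+02  1.63036237e-01 -8.42038702e+01] [ 0.51547137 -0.92119134  0.01989047]
35 33
```

```bash
python3 - <<'E'
from h import *
A=[cv2.imread('pics/s1%d.png'%i)[185:260,205:330] for i in(3,4)]
d=abs(A[0].astype(int)-A[1]).max(2);print(np.argwhere(d>15).tolist())
D=cv2.cvtColor(np.clip(d*6,0,255).astype(np.uint8),cv2.COLOR_GRAY2BGR)
cv2.imwrite('pics/d14.png',cv2.resize(np.vstack(A+[D]),None,fx=2.6,fy=2.6))
E
```

```text
[[24, 92], [30, 63], [31, 63], [31, 64], [40, 43], [41, 42], [41, 43], [41, 45], [41, 46], [42, 42], [42, 46], [46, 34], [47, 51], [48, 50], [48, 51], [51, 43], [51, 44], [52, 30], [52, 43], [52, 44], [54, 30], [55, 31], [55, 36], [55, 37], [56, 26], [56, 27], [56, 36], [56, 37], [57, 26], [59, 22], [59, 29], [59, 30], [60, 22]]
```

View pics/d14.png

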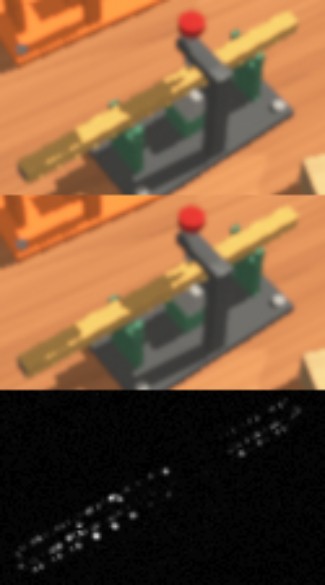

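Call:
{"op": "play_rows", "data": {"steps": [{"dx":0,"dy":0,"dz":0,"roll":0},{"dx":0,"dy":0,"dz":0,"roll":0},{"dx":0,"dy":0,"dz":0,"roll":0},{"dx":0,"dy":0,"dz":0,"roll":0},{"dx":0,"dy":0,"dz":0,"roll":0},{"dx":0,"dy":0,"dz":0,"roll":0},{"dx":0,"dy":0,"dz":0,"roll":0},{"dx":0,"dy":0,"dz":0,"roll":0},{"dx":0,"dy":0,"dz":0,"roll":0},{"dx":0,"dy":0,"dz":0,"roll":0},{"dx":0,"dy":0,"dz":0,"roll":0},{"dx":0,"dy":0,"dz":0,"roll":0}]}}

```text
t: 21.2
tcp_pos: [0.5929, 0.04, 0.2474]
orientation: [180.0, 0.2, -84.2]
contact_force: [0.4, -0.0, -0.2]
width: 0.001
```

```bash
python3 look.py 15; python3 look.py 16; python3 - <<'E'
from h import *
g={i:cv2.imread('pics/s%d.png'%i)[185:260,205:330].astype(int) for i in(13,14,15,16)}
for a,b in((13,14),(14,15),(15,16),(13,16)):
  d=abs(g[a]-g[b]).max(2);print(a,b,d.max(),(d>15).sum())
E
```

```text
21.2 [0.59287577 0.03997632 0.24737149] [ 1.79987485e+02  1.61500650e-01 -8.42042444e+01] [ 0.38315971 -0.02583136 -0.17972218]
21.3 [0.59287616 0.0399982  0.24738256] [ 1.79988827e+02  1.63354392e-01 -8.42042444e+01] [-0.60734713 -0.12371077  0.38762227]
13 14 35 33
14 15 25 4
15 16 10 0
13 16 34 35
```

```bash
python3 -c "
from h import *
print(env.finish_job())"
```

```text
the job is handed in; nothing more can be done
None
```

I balanced the tube on the knife, pressed the punch on it, and handed the job in at about 21.3 s of the 61 s allowed. No verdict was reported.

- **Balancing:** I pushed the tube's +y end with the shut fingers in small steps, about 60 mm in all, and backed off after each step to check. It came level and lay still there without contact for well over a second. Projecting a level tube into the scene picture matched it clearly better than a tilt of ±0.08 rad.
- **Marking:** I pressed the punch head in stages, reading about 2.5 N from the return spring alone, then 5.9, 8.2 and 11.1 N. That puts roughly 5 to 8 N at the tip for over half a second, while the tube stayed level. I then lifted the fingers clear.
- **Last checks:** The punch head was back at its starting place in the picture and the tube looked level. The arm was about 75 mm above the head, touching nothing.
- **Disagreement:** Pictures taken 1.6 s apart after the release still differed slightly along the tube's edges, probably slow rocking. I waited another 1.6 s, after which the difference had almost gone, and handed in then.
- **Not confirmed:** I could not see the mark itself. The tip force is worked out from the wrist force, not measured directly.

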